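# Index the desk organiser to its green tab

## Robot

A 7-joint arm with a two-finger parallel gripper is mounted at the origin on the work surface. World frame = base frame: x ahead of the robot, y to its left, z up, the work surface at z = 0. Lengths are in m, angles in rad, forces in N, time in s.
With the tool pointing down it reaches from about 0.35 to 0.9 m from the base axis. Payload 8.1 kg.
Tool frame: the origin (TCP) lies between the finger pads; the fingertips stand 17 mm ahead of it and the grasp point (between the pads) lies 2 mm behind it; z points along the fingers, y is the line along which they close (so a half turn about z gives the same grasp; the last joint's range is limited). The gripper opens to 92 mm and grips with 3 to 60 N. Pads are 19 mm wide; open, the fingers measure 130 mm over their backs; the gripper's body (75 mm by 190 mm) begins 47 mm behind the grasp point.
Start: joints at [-1.247, 0.434, 0.025, 1.573, -0.012, 1.134, -0.075], TCP at [0.259, 0.569, 0.244] pointing down, gripper open.
Joint ranges: [-2.62, 2.62], [-0.44, 2.09], [-1.27, 1.32], [0.08, 2.57], [-1.32, 4.46], [0.12, 2], [-2.74, 2.74]. Speed limits (rad/s): [2.22, 2.22, 3.01, 3.01, 3.14, 3.14, 3.14].

## Interface

Orientations are given as a rotation vector (axis times angle).
In Python, from cell import observe, get_image, calibration, sign_off, look_for, regions_of, landmark_of gives the robot as it stands.
- The arm moves only by the tool jog_arm, never from a script. Its argument "plan" is a list of rows, each an object with "offset": the shift along the tool's x, y, z normalised to -1 to 1, where 1 is 0.15 m, a list of three; "twist": the turn, a rotation vector about the tool's x, y, z normalised to -1 to 1, where 1 is 2 pi rad, a list of three; "fingers": the gripper command: -1 is shut, 1 is fully open, values between are in proportion. In form: [{"offset": [x, y, z], "twist": [ax, ay, az], "fingers": fingers}, ...]. A call has 1 to 20 rows; each row is the pose to reach, as a shift and turn from the pose commanded when the call began, along the tool's axes at that moment, turning the shorter way round; what a row does not reach only later rows make up. A row lasts 1/8 s, in which the tool goes at most 62.5 mm and 10.7 degrees, less where a joint would pass 70% of its speed; a pose out of reach is approached as far as the arm can. A call with a number of a shift or a turn outside -1 to 1 is refused whole. A call with a gripper value outside its range is refused whole. The fingers move at their own pace and stop on an object; "newtons" is the grip in N (left out, the last holds). Time passes only in rows, so rows that repeat a pose let the fingers close. It gives the time, the measured TCP pose, the force, the opening and the grip force at its end, in the units of the state.
- observe(): the state, without advancing time (a new reading comes with each control period).
- get_image(name): name is "scene" or "side" or "wrist"; returns the picture (420x560x3 uint8, red, green, blue); there is no depth.
- calibration(name): a dict with "fov_y" (degrees; the focal length in pixels is half the picture's height over the tangent of half this angle, whatever the lens; pixels are square), "cx", "cy" (the principal point, pixels), "position" and "attitude" of the camera in the world. Camera axes: x right, y down, z forward; pixel columns grow to the right and rows downward; lengths in m; the calibration is good to about 2 mm. A picture is of the moment at which its call begins: read the wrist's pose just before it. calibration takes no time and is no camera call; for the wrist camera it gives the pose at the moment of the call.
- sign_off(): hands the job in; it is judged then, once.
Trained networks look in the newest picture that a camera, given by its name, has taken for a name from the list of things; names that differ only in an ending like _2 or _b are one class to them, and where a whole thing is asked for, a point or a joint stands for the part that bears it (a point fixed in the world has none). Each returns a list of dicts, best first, with "conf" (0 to 1); they miss things now and then, are a little off and sometimes report something else, mostly with a low value. They report only what shows in the picture. A call takes as long as a camera call.
- look_for(thing, camera): "box" ([left, top, width, height] as shares, 0 to 1, of the picture: columns of its width, rows of its height, round what is visible of it).
- regions_of(thing, camera): "region" (420x560 bool, what is visible of it) and "box" ([left, top, width, height] as shares, 0 to 1, of the picture: columns of its width, rows of its height, round what is visible of it).
- landmark_of(thing, camera): "at" ([row, column] as shares, 0 to 1, of the picture: columns of its width, rows of its height: a listed point, or the origin of a listed thing).
The state is a dict: "clock": time; "joints": joint angles; "dq": joint speeds; "joint_efforts": joint torques, N m; "position": TCP position; "ee_rot": TCP orientation; "force": force on the tool from outside, world axes, zero at the start; "ft_torque": the same for the moment, N m; "width": opening from 0.0 (shut) to 1.0 (fully open); "gripper_force": force on a finger pad.
Only numpy, scipy, OpenCV 4.12 (cv2) and the standard library are available. Lean on these libraries where they do the work, as an engineer would, in place of code of your own. Each camera call takes 0.05 s, during which the arm holds its last target. There are 200 camera calls.

## Task

Take the tall orange peg on the wooden revolving desk organiser and turn the tray until the peg stands at the green tab on the white base, clicked into that stop. Then let go, and leave the grey organiser with the blue peg as it is.

Things in the scene. Friction and masses are not known exactly. Their poses are not given: they have to be found in the camera images.
- organiser: Fixed round white base, 230 mm across, 12 mm high, of the wooden revolving organiser (left or right). Origin: centre of its underside, on the tray's upright turning axis. Its +x axis points to the green tab, a block 26 mm wide, 14.5 mm high, 99 to 139 mm from the centre, which points roughly away from the robot (up to 35 degrees off); z is up. Small grey rim dots mark the other stops.
- orange_peg (a point): Grip point of the orange peg, 95 mm above the desk, 17 mm below the peg's top. The peg is an upright plastic cylinder, 14 mm diameter, its top 112 mm above the desk, fixed in the 190 mm light-wood tray 80 mm from the turning axis. All else on the tray (hub, dividers, note blocks) is lower than 63 mm above the desk.
- organiser_tray (a joint): Tray angle in rad, growing counter-clockwise from above: from the base's +x axis to the peg, so 0 = peg at the green tab. Sprung stops at -2.09, -1.05, 0, +1.05; hard limits -2.25, 1.2. Let go within 20 degrees of a stop, the tray draws itself in and stays. Moving on to the next stop takes about 3 N at the peg. Starts in the stop at -1.05 or at -2.09.
- blue_peg (a point): Grip point, 95 mm above the desk, of the blue peg on a second revolving organiser of the same shape and size, with a grey tray, black base and white tab, at least 300 mm away centre to centre. To be left as it is; its tray turns easily when knocked.

How it is judged:
At the end, for the whole second after the job is handed in: The wooden tray is at rest with its orange peg at the green tab (tray angle within 0.18 rad, 10 degrees, of 0), and the blue peg of the grey organiser stands within 15 mm of where it was (value of joint organiser_tray between -0.18 and 0.18 rad and velocity of joint organiser_tray between -0.1 and 0.1 rad/s and distance of blue_peg from where it was at the start of the episode below 0.015 m); the robot touches nothing.
It fails at once if the grey organiser's tray was turned (blue peg moved more than 15 mm) (distance of blue_peg from where it was at the start of the episode above 0.015 m).
It also fails if it takes over 38 s, if anything falls off the work surface, if the arm or the gripper's body presses on something with over 40 N, if the wrist force passes 120 N, or if a joint passes its speed limit or range.

## Working session

There is one attempt and no reset: what is moved stays moved. The work goes in short steps, Python scripts to look and compute and a tool call to move; the robot and the scene stay as the last step left them, time stands still between calls to the robot, and variables do not carry over. Pictures are saved under pics/ and viewed, at most 10 in all, crops included, and the job is handed in when it is done.

Besides the shell and the picture viewer there is one more tool, called after "Call:" in YAML: its name, and indented under it one key for each argument. jog_arm: Moves the arm, as the interface text tells. Scaled input: -1 to 1 covers 0.15 m each way for a shift and 2 pi rad each way for a turn. Its arguments: {"type":"object","properties":{"plan":{"type":"array","items":{"type":"object","properties":{"offset":{"type":"array","items":{"type":"number","minimum":-1,"maximum":1}},"twist":{"type":"array","items":{"type":"number","minimum":-1,"maximum":1}},"fingers":{"type":"number"}}}},"newtons":{"type":"number"}},"required":["plan"]}

```bash
mkdir -p pics; ls; cat > h.py <<'E'
import numpy as np, cv2
from cell import *
from scipy.spatial.transform import Rotation as R
def cam(n):
    c=calibration(n); f=210/np.tan(np.radians(c['fov_y'])/2)
    a=np.array(c['attitude'],float)
    M=a if a.shape==(3,3) else (R.from_rotvec(a).as_matrix() if a.size==3 else R.from_quat(a).as_matrix())
    return f,c['cx'],c['cy'],np.array(c['position']),M
def onplane(n,row,col,z):
    f,cx,cy,p,M=cam(n); d=M@np.array([(col-cx)/f,(row-cy)/f,1]); return p+d*(z-p[2])/d[2]
def proj(n,X):
    f,cx,cy,p,M=cam(n); q=M.T@(np.array(X)-p); return q[1]/q[2]*f+cy,q[0]/q[2]*f+cx
E
python3 - <<'E'
from h import *
for n in ['scene','side']:
    im=get_image(n); cv2.imwrite(f'pics/{n}0.png',im[:,:,::-1]); print(n,calibration(n))
    for t,z in [('organiser',0),('orange_peg',.095),('blue_peg',.095)]:
        for d in landmark_of(t,n)[:3]:
            r,c=d['at'][0]*420,d['at'][1]*560
            print(t,d['conf'],round(r),round(c),onplane(n,r,c,z).round(3))
s=observe();print(s['clock'],s['position'],R.from_rotvec(s['ee_rot']).as_matrix().round(3))
E
```

```text
pics
scene {'fov_y': 55.617667081032394, 'cx': 281.58854382637537, 'cy': 201.25420436512553, 'position': array([ 0.85291296, -0.42122153,  0.67814096]), 'attitude': array([-2.33239789, -0.67078032,  0.25791021])}
organiser 0.66 294 218 [ 0.553 -0.171  0.   ]
orange_peg 0.58 311 183 [ 0.566 -0.258  0.095]
blue_peg 0.71 164 337 [0.618 0.176 0.095]
side {'fov_y': 45.17298614261519, 'cx': 278.97074589259853, 'cy': 211.3409807065185, 'position': array([ 0.1415799 , -0.45184477,  0.8779754 ]), 'attitude': array([-2.32520573,  0.94654485, -0.32630841])}
organiser 0.72 292 329 [ 0.549 -0.176  0.   ]
orange_peg 0.84 286 374 [ 0.57  -0.253  0.095]
blue_peg 0.93 150 234 [0.617 0.172 0.095]
0.4 [0.25871204 0.56886144 0.24362843] [[-0.91   0.414 -0.   ]
 [ 0.414  0.91  -0.   ]
 [-0.    -0.    -1.   ]]
```

View pics/scene0.png

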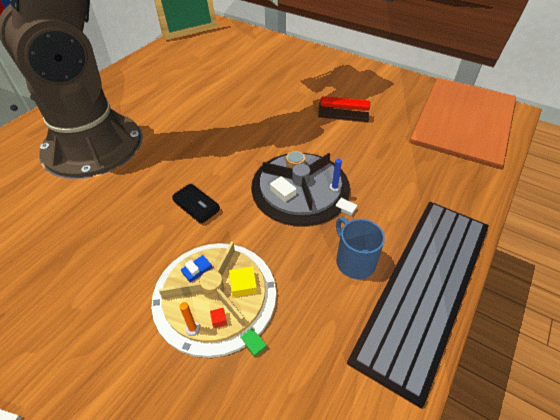

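View pics/side0.png

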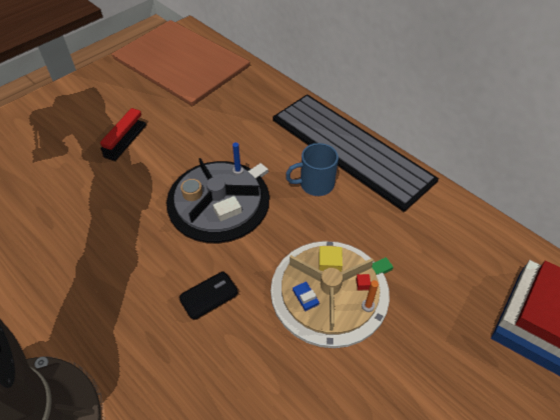

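Both pictures show the wooden organiser (scene centre ~(294,215), orange peg ~(318,188), green tab ~(342,254)). The peg is one stop (about 60°) clockwise of the tab, with the blue mug beyond. I'll measure the tab and mug next.

```bash
python3 - <<'E'
from h import *
C=np.array([.551,-.174]);P=np.array([.568,-.2555])
for n,b in [('scene',(342,254)),('side',(267,382))]:
    im=get_image(n); hsv=cv2.cvtColor(im,cv2.COLOR_RGB2HSV)
    m=cv2.inRange(hsv,(50,120,60),(75,255,255)); k,l,st,ce=cv2.connectedComponentsWithStats(m)
    i=min(range(1,k),key=lambda i:np.hypot(ce[i][0]-b[1],ce[i][1]-b[0])); t=onplane(n,ce[i][1],ce[i][0],.012)[:2]
    d=t-C;print(n,st[i],t.round(3),np.degrees(np.arctan2(d[1],d[0])),np.hypot(*d))
d=P-C;print(np.degrees(np.arctan2(d[1],d[0])),np.hypot(*d))
# mug: rim near/far points
print('mug rim',onplane('scene',235,362,.09).round(3),onplane('side',157,320,.09).round(3))
# peg: two-view triangulation
A=[];B=[]
for n in ['scene','side']:
    d=landmark_of('orange_peg',n)[0]['at'];f,cx,cy,p,M=cam(n)
    v=M@np.array([(d[1]*560-cx)/f,(d[0]*420-cy)/f,1]);v/=np.linalg.norm(v);Q=np.eye(3)-np.outer(v,v);A.append(Q);B.append(Q@p)
print(np.linalg.solve(sum(A),sum(B)))
E
```

```text
scene [241 329  25  28 375] [ 0.666 -0.214] -19.46051674879997 0.12152425017885127
side [372 258  21  16 202] [ 0.664 -0.214] -19.42006600036285 0.11984877843230421
-78.21767486553775 0.08325412902673356
mug rim [0.742 0.033 0.09 ] [0.738 0.03  0.09 ]
[ 0.57061921 -0.25114878  0.10016922]
```

Call:
jog_arm:
  plan:
    - {"offset":[-0.3,-0.3,0],"twist":[0,0,0],"fingers":0.3}
    - {"offset":[-0.6,-0.6,0],"twist":[0,0,0],"fingers":0.3}
    - {"offset":[-1,-1,0],"twist":[0,0,0],"fingers":0.3}
    - {"offset":[-1,-1,0],"twist":[0,0,0],"fingers":0.3}
    - {"offset":[-1,-1,0],"twist":[0,0,0],"fingers":0.3}

```text
clock: 1.23
position: [0.3343, 0.3684, 0.2441]
ee_rot: [0.671, 3.069, 0.0]
force: [-0.4, 0.2, 1.5]
width: 0.659
gripper_force: 0.0
```

Call:
jog_arm:
  plan:
    - {"offset":[-0.3,-0.3,0],"twist":[0,0,0],"fingers":0.3}
    - {"offset":[-0.6,-0.6,0],"twist":[0,0,0],"fingers":0.3}
    - {"offset":[-1,-1,0],"twist":[0,0,0],"fingers":0.3}
    - {"offset":[-1,-1,0],"twist":[0,0,0],"fingers":0.3}

```text
clock: 1.72
position: [0.4087, 0.1696, 0.244]
ee_rot: [0.669, 3.069, 0.0]
force: [0.0, 1.1, 0.8]
width: 0.652
gripper_force: 0.0
```

Call:
jog_arm:
  plan:
    - {"offset":[-0.3,-0.3,0],"twist":[0,0,0],"fingers":0.3}
    - {"offset":[-0.6,-0.6,0],"twist":[0,0,0],"fingers":0.3}
    - {"offset":[-1,-1,0],"twist":[0,0,0],"fingers":0.3}
    - {"offset":[-1,-1,0],"twist":[0,0,0],"fingers":0.3}

```text
clock: 2.22
position: [0.4836, -0.0294, 0.244]
ee_rot: [0.669, 3.068, -0.001]
force: [-0.1, -0.1, -0.4]
width: 0.65
gripper_force: 0.0
```

Call:
jog_arm:
  plan:
    - {"offset":[-0.3,-0.3,0],"twist":[0,0,0.02],"fingers":0.3}
    - {"offset":[-0.6,-0.6,0],"twist":[0,0,0.04],"fingers":0.3}
    - {"offset":[-0.8,-0.8,0],"twist":[0,0,0.06],"fingers":0.3}
    - {"offset":[-0.8,-0.8,0],"twist":[0,0,0.065],"fingers":0.3}
    - {"offset":[-0.8,-0.8,0],"twist":[0,0,0.065],"fingers":0.3}
    - {"offset":[-0.8,-0.8,0],"twist":[0,0,0.065],"fingers":0.3}

```text
clock: 2.98
position: [0.5419, -0.1837, 0.2436]
ee_rot: [-1.268, -2.874, -0.001]
force: [0.6, 0.7, 0.0]
width: 0.651
gripper_force: 0.0
```

```bash
python3 - <<'E'
from h import *
s=observe(); M=R.from_rotvec(s['ee_rot']).as_matrix()
im=get_image('wrist'); cv2.imwrite('pics/w0.png',im[:,:,::-1])
for t,z in [('organiser',0),('orange_peg',.095)]:
    for d in landmark_of(t,'wrist')[:2]:
        r,c=d['at'][0]*420,d['at'][1]*560; X=onplane('wrist',r,c,z)
        print(t,d['conf'],round(r),round(c),X.round(4),(M.T@(X-s['position'])/.15).round(3))
print(s['joints'])
E
```

```text
organiser 0.81 189 287 [ 0.5536 -0.1768  0.    ] [-0.019  0.088  1.624]
orange_peg 0.83 268 254 [ 0.5717 -0.2533  0.095 ] [-0.478 -0.166  0.99 ]
[-0.15154414  0.37089919  0.52869878  1.73661933 -0.20867226  1.09054058
  1.18413455]
```

View pics/w0.png

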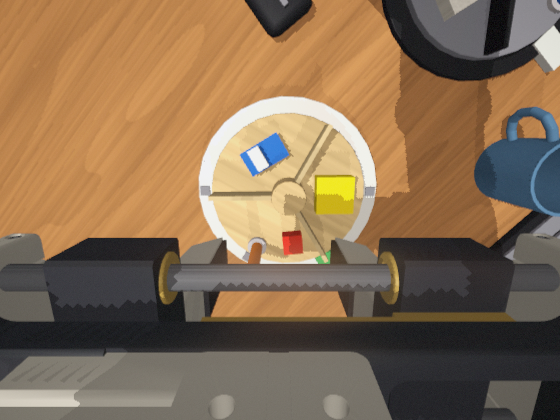

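The wrist view shows the peg base at about (243,257), rising behind the gripper bar, which agrees with the network. Next I move over it, descend and close.

Call:
jog_arm:
  plan:
    - {"offset":[-0.3,-0.1,0],"twist":[0,0,0],"fingers":0.3}
    - {"offset":[-0.465,-0.18,0],"twist":[0,0,0],"fingers":0.3}
    - {"offset":[-0.465,-0.18,0.2],"twist":[0,0,0],"fingers":0.3}
    - {"offset":[-0.465,-0.18,0.45],"twist":[0,0,0],"fingers":0.3}
    - {"offset":[-0.465,-0.18,0.7],"twist":[0,0,0],"fingers":0.3}
    - {"offset":[-0.465,-0.18,0.9],"twist":[0,0,0],"fingers":0.3}
    - {"offset":[-0.465,-0.18,1],"twist":[0,0,0],"fingers":0.3}
    - {"offset":[-0.465,-0.18,1],"twist":[0,0,0],"fingers":0.3}

```text
clock: 4.12
position: [0.5681, -0.2553, 0.0933]
ee_rot: [-1.273, -2.871, -0.0]
force: [-0.5, -0.5, 1.1]
width: 0.65
gripper_force: 0.0
```

Call:
jog_arm:
  newtons: 15
  plan:
    - {"offset":[0,0,0],"twist":[0,0,0],"fingers":-1}
    - {"offset":[0,0,0],"twist":[0,0,0],"fingers":-1}
    - {"offset":[0,0,0],"twist":[0,0,0],"fingers":-1}
    - {"offset":[0,0,0],"twist":[0,0,0],"fingers":-1}
    - {"offset":[0,0,0],"twist":[0,0,0],"fingers":-1}
    - {"offset":[0,0,0],"twist":[0,0,0],"fingers":-1}

```text
clock: 4.88
position: [0.5684, -0.2557, 0.0938]
ee_rot: [1.274, 2.872, 0.0]
force: [-0.3, 0.6, 1.5]
width: 0.15
gripper_force: 15.0
```

Call:
jog_arm:
  plan:
    - {"offset":[-0.023,0.04,0],"twist":[0,0,0],"fingers":-1}
    - {"offset":[-0.042,0.083,0],"twist":[0,0,0],"fingers":-1}
    - {"offset":[-0.057,0.127,0],"twist":[0,0,0],"fingers":-1}
    - {"offset":[-0.069,0.172,0],"twist":[0,0,0],"fingers":-1}
    - {"offset":[-0.077,0.218,0],"twist":[0,0,0],"fingers":-1}
    - {"offset":[-0.08,0.264,0],"twist":[0,0,0],"fingers":-1}

```text
clock: 5.62
position: [0.6067, -0.2388, 0.0938]
ee_rot: [1.274, 2.87, -0.001]
force: [-0.8, -3.2, 2.1]
width: 0.149
gripper_force: 15.0
```

Call:
jog_arm:
  plan:
    - {"offset":[0.001,0.047,0],"twist":[0,0,0],"fingers":-1}
    - {"offset":[0.005,0.093,0],"twist":[0,0,0],"fingers":-1}
    - {"offset":[0.015,0.139,0],"twist":[0,0,0],"fingers":-1}
    - {"offset":[0.027,0.184,0],"twist":[0,0,0],"fingers":-1}
    - {"offset":[0.044,0.227,0],"twist":[0,0,0],"fingers":-1}
    - {"offset":[0.063,0.269,0],"twist":[0,0,0],"fingers":-1}
    - {"offset":[0.063,0.269,0],"twist":[0,0,0],"fingers":-1}
    - {"offset":[0.063,0.269,0],"twist":[0,0,0],"fingers":-1}

```text
clock: 6.62
position: [0.6295, -0.204, 0.0938]
ee_rot: [1.274, 2.871, 0.0]
force: [1.3, -0.6, 2.4]
width: 0.15
gripper_force: 15.0
```

Call:
jog_arm:
  plan:
    - {"offset":[0,0,0],"twist":[0,0,0],"fingers":0.3}
    - {"offset":[0,0,0],"twist":[0,0,0],"fingers":0.3}
    - {"offset":[0,0,0],"twist":[0,0,0],"fingers":0.3}
    - {"offset":[0,0,0],"twist":[0,0,0],"fingers":0.3}
    - {"offset":[0,0,-0.2],"twist":[0,0,0],"fingers":0.3}
    - {"offset":[0,0,-0.5],"twist":[0,0,0],"fingers":0.3}
    - {"offset":[0,0,-0.9],"twist":[0,0,0],"fingers":0.3}
    - {"offset":[0,0,-0.9],"twist":[0,0,0],"fingers":0.3}

```text
clock: 7.62
position: [0.6317, -0.2055, 0.2341]
ee_rot: [1.271, 2.863, 0.002]
force: [0.5, -0.0, -0.3]
width: 0.651
gripper_force: 0.0
```

```bash
python3 - <<'E'
from h import *
for n in ['scene','side']:
    im=get_image(n); cv2.imwrite(f'pics/{n}1.png',im[:,:,::-1])
    for t in ['orange_peg','blue_peg']:
        for d in landmark_of(t,n)[:1]:
            r,c=d['at'][0]*420,d['at'][1]*560; X=onplane(n,r,c,.095); print(n,t,d['conf'],X.round(3),np.degrees(np.arctan2(X[1]+.1755,X[0]-.5525)))
E
```

```text
scene orange_peg 0.77 [ 0.623 -0.205  0.095] -22.865972579346927
scene blue_peg 0.6 [0.616 0.168 0.095] 79.47359599859654
side orange_peg 0.97 [ 0.631 -0.199  0.095] -16.77334787479546
side blue_peg 0.57 [0.615 0.178 0.095] 79.91133030496157
```

View pics/side1.png

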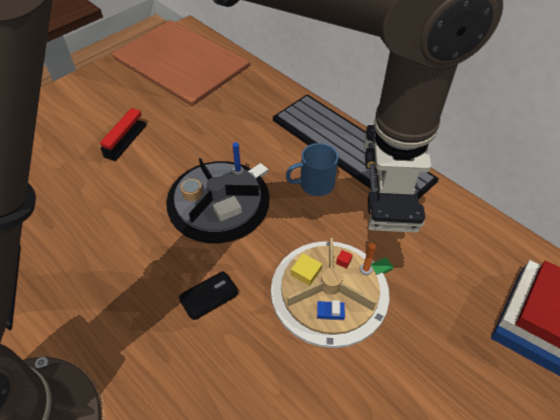

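The orange peg (base ~(270,366)) stands right by the green tab at ~(267,382). The gripper is clear, the blue peg hasn't moved, and the peg angle averages about −19.8° against the tab's −19.4°.

```bash
python3 -c "
from cell import *
print(sign_off())"
```

```text
the job is handed in; nothing more can be done
None
```

The tray is turned so the orange peg stands at the green tab, within about half a degree by the cameras; the gripper is clear, the blue peg shows no movement, and the job was handed in at about 8 s (no verdict was returned).

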